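Lock the rail's end stop up to the piece stand

TASK

The end stop on the notched rail has been left well away from the wooden piece stand that stands beside the rail. Squeeze the stop's release lever against its fixed grip, slide the stop towards that stand to the last notch before it touches the stand, and let go so that the latch drops fully into the notch. Do not push the stand, and leave everything else where it is.

Things in the scene. Friction and masses are not known exactly. Their poses are not given: they have to be found in the camera images.
- rail: aluminium rail 410 mm long, 36 mm wide, 24 mm high, fixed on the table. Origin: middle of its underside. Its x axis runs along the rail from the stop's starting end towards the piece stand; its y axis is level, towards the notched side (steel comb of rounded lands beside the rail; 7 notches, pitch 30 mm); z up. The stand is on its -y side. It lies differently in every episode.
- stop (a joint): travel of the end stop along the rail's x axis in m: 0 at its starting notch (130 mm on the -x side of the rail's origin), notches at 0, 0.03, 0.06, 0.09, 0.12, 0.15 and 0.18 (end of travel). About 1 mm play in a notch; sliding friction about 1.5 N. Locked unless the lever is squeezed. Let go within 4 mm of a notch, the latch centres itself; let go elsewhere, it rides on the comb and drops in when the stop is slid on to a notch.
- lever (a joint): angle of the release lever in rad: 0 = let go, latch fully in a notch; about 0.25 = latch riding on the comb between notches; 0.40 = fully squeezed (hard limit). Above about 0.29 the latch is clear and the stop slides. A spring closes it: about 8 N at the bar at the start, 12 N fully squeezed. It turns about a pin parallel to the rail, on the stop, 36 mm on the notched side of the rail's middle, 52 mm above the table.
- fixed_grip (a point): middle of the upright black fixed grip plate on the stop: 60 mm along the rail, 10 mm thick across it, from 45 to 105 mm above the table; this point is 97 mm up, 6 mm to the -y side of the rail's middle line, and at the stop's middle along the rail. It slides with the stop and does not yield across the rail.
- lever_bar (a point): middle of the round steel bar (diameter 12 mm, 60 mm long, parallel to the rail) on top of the lever: 97 mm above the table and 26 mm to the rail's +y side when let go; fully squeezed it has moved 17 mm towards the fixed grip and 7 mm down. Over the outsides of grip and bar: 43 mm let go, 26 mm squeezed. Below both is the stop's body, top 48 mm above the table.
- stop_face (a point): middle of the stop plate's face that looks to the stand: 53 mm ahead (rail +x) of fixed_grip, 94 mm further to the rail's -y side, 32 mm up. The plate is 8 mm thick, reaches from 28 to 153 mm to the -y side of the rail's middle and from 6 to 58 mm above the table.
- stand: the wooden piece stand beside the rail, ahead of the stop: square top 110 x 110 mm and 60 mm high on a pedestal, three game pieces fixed on it, 0.7 kg, loose on the table. Origin: centre of its underside; its x axis is parallel to the rail's within 0.02 rad. (A second, equal stand further off, beyond the rail's end by the game board, is not meant.)
- stand_edge (a point): middle of the stand's side that looks to the stop: 55 mm from the stand's centre towards the stop (stand -x), 30 mm up. The gap is the distance along the rail from stop_face to this point.
- clock: bystander: dark wooden two-dial game clock, 150 x 55 x 95 mm, on the notched side of the rail, nearest face about 110 mm or more from the rail's middle. Origin: centre of its underside.
- piece_box: bystander: wooden box with lid, 106 x 81 x 52 mm, on the stand's side of the rail, behind the stop. Origin: centre of its underside.
- mug: bystander: white mug 80 mm wide, 95 mm high. Origin: centre of its underside.
- stand2: bystander: the second wooden piece stand, the same size, by the game board. Origin: centre of its underside.
Things that resemble listed ones, but are neither listed nor needed, are in the scene too. What is shaped like the stand but green or red is not meant.

How it is judged:
On the way:
1. the release lever is squeezed far enough to clear the notches (value of joint lever above 0.29 rad), for 0.2 s.
At the end, for the whole second after the job is handed in: The stop is at rest with its latch in a notch (lever below 0.08 rad), the gap along the rail from the stop's face to the stand is below 36 mm (one notch and a little), and the stand stands upright (within 0.1 rad) and at rest (x of stand_edge in the frame of stop_face between -0.003 and 0.036 m and value of joint lever below 0.08 rad and velocity of joint stop between -0.005 and 0.005 m/s and angle between stand's own z axis and vertical below 0.1 rad and linear speed of stand below 0.02 m/s); the robot touches nothing.
It fails at once if the piece stand is pushed more than 12 mm (distance of stand from where it was at the start of the episode above 0.012 m).
It fails at once if a bystander (clock, piece box, mug, second stand) is moved more than 25 mm (distance of any of clock, piece_box, mug, stand2 from where it was at the start of the episode above 0.025 m).
It also fails if it takes over 35 s, if anything falls off the work surface, if the arm or the gripper's body presses on something with over 40 N, if the wrist force passes 120 N, or if a joint passes its speed limit or range.

ROBOT

A 6-joint arm with a two-finger parallel gripper is mounted at the origin on the work surface. World frame = base frame: x ahead of the robot, y to its left, z up, the work surface at z = 0. Lengths are in m, angles in rad, forces in N, time in s.
With the tool pointing down it reaches from about 0.325 to 0.9 m from the base axis. Payload 6.1 kg.
Tool frame: the origin (TCP) lies midway between the tips of the shut fingers; the grasp point (between the pads) lies 19 mm behind it; z points along the fingers, y is the line along which they close (so a half turn about z gives the same grasp; the last joint's range is limited). The gripper opens to 87 mm and grips with 3 to 60 N. Pads are 19 mm wide; open, the fingers measure 117 mm over their backs; the gripper's body (75 mm by 190 mm) begins 51 mm behind the grasp point.
Start: joints at [-1.317, 0.22, 1.526, -0, 1.395, -0.126], TCP at [0.232, -0.58, 0.223] pointing down, gripper open.
Joint ranges: [-2.98, 2.98], [-0.91, 2.08], [0.09, 2.57], [-1.24, 4.39], [0.2, 2.65], [-2.68, 2.68]. Speed limits (rad/s): [2.57, 2.57, 3.01, 3.14, 3.14, 3.14].

INTERFACE

Orientations are given as a 3x3 rotation matrix whose columns are the frame's x, y, z axes.
In Python, from workcell import status, imaging, order gives the robot as it stands. The module is installed in compiled form; this text tells all that it offers.
- The arm moves only by the shell command python3 -m inch 'ROWS' [OPENING] [FORCE]. ROWS is JSON, a list of rows, each an object with "dp": the shift along the world's x, y, z as a fraction of full scale, a list of three; "delta_rot": the turn, a rotation vector about the world's x, y, z as a fraction of full scale, a list of three. A call has 1 to 5 rows; each row shifts and turns the commanded pose from where the row before left it; what a row does not reach is not made up. Full scale, the value 1, is 40 mm for a shift and 10 degrees for a turn. A row lasts 1/8 s, in which the tool goes at most 62.5 mm and 10.7 degrees, less where a joint would pass 70% of its speed; a pose out of reach is approached as far as the arm can. A call with a number of a shift or a turn outside -1 to 1 is refused whole. A call with a gripper value outside its range is refused whole. OPENING is the opening, from 0 (shut) to 1 (fully open), set as the call begins (- or left out, the last holds). The fingers move at their own pace and stop on an object; FORCE is the grip in N (left out, the last holds). Time passes only in rows, so rows that do not move let the fingers close. It gives the time, the measured TCP pose, the force, the opening and the grip force at its end, in the units of the state.
- status.get_obs(): the state, without advancing time (a new reading comes with each control period).
- imaging.get_image(name): name is "scene" or "side" or "wrist"; returns a dict with "frame" (400x640x3 uint8, blue, green, red), "fx", "fy", "cx", "cy" (pixels), "D" ([k1, k2, p1, p2, k3] as OpenCV has them; the pictures are not rectified), "T" (4x4, takes a point from camera to world coordinates). Camera axes: x right, y up, looking along -z (the intrinsics and any distortion apply to the point x, -y, -z); pixel columns grow to the right and rows downward; lengths in m; the calibration is good to about 2 mm. A picture is of the moment at which its call begins. There is no depth.
- order.hand_in(): hands the job in; it is judged then, once.
Trained networks look in a picture, given as the dict that the camera call returned (one of the last four; its "shot" number tells which), for a name from the list of things; names that differ only in an ending like _2 or _b are one class to them, and where a whole thing is asked for, a point or a joint stands for the part that bears it (a point fixed in the world has none). Each returns a list of dicts, best first, with "confidence" (0 to 1); they miss things now and then, are a little off and sometimes report something else, mostly with a low value. They report only what shows in the picture. A call takes as long as a camera call. They do not tell look-alikes from the thing itself.
- imaging.recognise(target, picture): "xyz" ([x, y, z] in m, in world coordinates, good to about 4 mm: the middle of the surface that is visible of it).
- imaging.cut_out(target, picture): "region" (400x640 bool, what is visible of it).
The state is a dict: "t": time; "q": joint angles; "joint_velocities": joint speeds; "joint_torque": joint torques, N m; "tool_pos": TCP position; "eef_rot": TCP orientation; "ft_force": force on the tool from outside, world axes, zero at the start; "ft_torque": the same for the moment, N m; "finger_gap": finger opening in m; "finger_force": force on a finger pad.
Only numpy, scipy, OpenCV 4.12 (cv2) and the standard library are available. Lean on these libraries where they do the work, as an engineer would, in place of code of your own. Each camera call takes 0.05 s, during which the arm holds its last target. There are 200 camera calls.

## Working session

There is one attempt and no reset: what is moved stays moved. The work goes in short steps, Python scripts to look and compute and a shell command to move; the robot and the scene stay as the last step left them, time stands still between calls to the robot, and variables do not carry over. Pictures are saved under pics/ and viewed, at most 10 in all, crops included, and the job is handed in when it is done.

```bash
mkdir -p pics; cat > h.py <<'E'
import numpy as np, cv2
from workcell import status, imaging, order
def proj(im,P):
    T=np.linalg.inv(im["T"]); P=np.atleast_2d(P).astype(float); c=P@T[:3,:3].T+T[:3,3]
    c=c*[1,-1,-1]; K=np.array([[im["fx"],0,im["cx"]],[0,im["fy"],im["cy"]],[0,0,1.]])
    return cv2.projectPoints(c,np.zeros(3),np.zeros(3),K,np.array(im["D"],float))[0][:,0]
def atz(im,uv,z):
    K=np.array([[im["fx"],0,im["cx"]],[0,im["fy"],im["cy"]],[0,0,1.]])
    n=cv2.undistortPoints(np.array(uv,float).reshape(-1,1,2),K,np.array(im["D"],float))[:,0]
    d=np.c_[n[:,0],-n[:,1],-np.ones(len(n))]@im["T"][:3,:3].T; o=im["T"][:3,3]
    return o+d*((z-o[2])/d[:,2])[:,None]
E
python3 - <<'E'
from h import *
for n in ["scene","side","wrist"]:
    im=imaging.get_image(n); cv2.imwrite(f"pics/{n}0.png",im["frame"]); print(n,im["T"][:3,3].round(3))
    for t in ["rail","fixed_grip","lever_bar","stop_face","stand","stand_edge","clock","piece_box","mug"]:
        for r in imaging.recognise(t,im)[:3]: print(" ",t,np.round(r["xyz"],3),round(r["confidence"],2))
o=status.get_obs(); print(o["t"],o["eef_rot"],o["tool_pos"],o["finger_gap"])
E
```

```text
scene [ 1.125 -0.783  1.04 ]
  rail [ 0.563 -0.002  0.024] 0.77
  fixed_grip [0.519 0.044 0.045] 0.96
  lever_bar [0.56  0.089 0.067] 0.66
  stop_face [0.523 0.045 0.046] 0.94
  stop_face [ 0.486 -0.11   0.06 ] 0.62
  stand [ 0.435 -0.431  0.062] 0.83
  stand [0.39  0.277 0.063] 0.78
  stand [ 0.485 -0.111  0.065] 0.62
  stand_edge [ 0.324 -0.234  0.06 ] 0.86
  stand_edge [0.39  0.276 0.062] 0.86
  stand_edge [ 0.488 -0.11   0.06 ] 0.69
  clock [ 0.736 -0.04   0.086] 0.78
  piece_box [0.384 0.082 0.048] 0.66
  mug [0.555 0.374 0.061] 0.81
  mug [0.523 0.045 0.047] 0.73
  mug [ 0.486 -0.109  0.061] 0.71
side [0.045 0.915 0.726]
  rail [0.521 0.028 0.028] 0.97
  rail [0.539 0.414 0.056] 0.47
  fixed_grip [0.504 0.066 0.048] 0.81
  lever_bar [0.548 0.105 0.086] 0.72
  stop_face [0.505 0.065 0.051] 0.93
  stop_face [ 0.469 -0.076  0.052] 0.47
  stand [ 0.467 -0.075  0.053] 0.84
  stand [ 0.424 -0.396  0.057] 0.69
  stand [ 0.761 -0.227  0.055] 0.68
  stand_edge [0.363 0.317 0.061] 0.94
  stand_edge [ 0.306 -0.199  0.06 ] 0.86
  stand_edge [ 0.467 -0.078  0.058] 0.85
  clock [0.705 0.039 0.065] 0.72
  piece_box [0.36  0.114 0.048] 0.67
  mug [0.536 0.41  0.058] 0.84
  mug [0.556 0.102 0.083] 0.57
wrist [ 0.295 -0.554  0.385]
  stand [ 0.281 -0.267  0.054] 0.93
  stand_edge [ 0.283 -0.266  0.054] 0.66
1.5 [[ 9.28747964e-01  3.70711775e-01  2.34013115e-06]
 [ 3.70711775e-01 -9.28747964e-01  1.94307964e-06]
 [ 2.89371454e-06 -9.37117083e-07 -1.00000000e+00]] [ 0.23169894 -0.5804647   0.22253666] 0.08704035705001183
```

View pics/scene0.png

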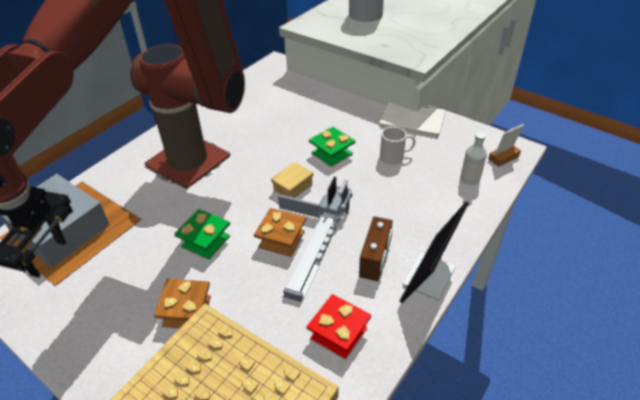

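View pics/side0.png

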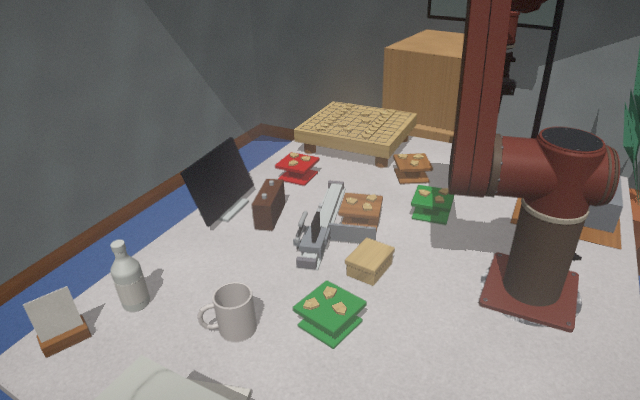

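The scene picture shows the rail from its near end at pixel (294,293) to the stop at (335,195). The wooden stand is at (280,230) beside it, with look-alikes around and the second stand by the board at (183,300). The side picture agrees, with the stop at (312,235) and the stand at (360,208).

```bash
python3 - <<'E'
from h import *
for n in ["scene","side"]:
    im=imaging.get_image(n)
    for t,z in [("rail",.015),("stand",.06),("clock",.09)]:
        for r in imaging.cut_out(t,im)[:3]:
            m=r["region"].astype(np.uint8); v,u=np.nonzero(m)
            P=atz(im,np.c_[u,v],z)[:,:2].astype(np.float32)
            c,wh,a=cv2.minAreaRect(P); print(n,t,round(r["confidence"],2),len(u),[u.min(),u.max(),v.min(),v.max()],np.round(c,3),np.round(wh,3),round(a,1))
            if t=="rail":
                vx=cv2.fitLine(P,cv2.DIST_HUBER,0,.01,.01).ravel();print("  line",vx,np.degrees(np.arctan2(vx[1],vx[0])))
im=imaging.get_image("scene")
print(atz(im,[(285,293),(302,297)],0.024))
E
```

```text
scene rail 0.96 3248 [np.int64(278), np.int64(351), np.int64(178), np.int64(300)] [ 0.496 -0.042] [0.209 0.462] 14.7
  line [ 0.3635337  -0.931581    0.5675093  -0.06541349] -68.68263
scene rail 0.56 1001 [np.int64(272), np.int64(313), np.int64(162), np.int64(196)] [0.36  0.106] [0.14  0.118] 86.3
  line [ 0.41234502 -0.9110278   0.34922022  0.1240144 ] -65.64777
scene rail 0.4 1379 [np.int64(278), np.int64(353), np.int64(178), np.int64(216)] [0.471 0.077] [0.223 0.152] 52.2
  line [0.6846007  0.7289183  0.49278176 0.07971397] 46.795788
scene stand 0.96 1144 [np.int64(309), np.int64(354), np.int64(126), np.int64(165)] [0.391 0.272] [0.151 0.153] 77.8
scene stand 0.92 1808 [np.int64(174), np.int64(229), np.int64(209), np.int64(259)] [ 0.326 -0.236] [0.142 0.14 ] 7.8
scene stand 0.81 1950 [np.int64(154), np.int64(210), np.int64(279), np.int64(328)] [ 0.45  -0.426] [0.123 0.138] 30.5
scene clock 0.81 1466 [np.int64(360), np.int64(392), np.int64(217), np.int64(280)] [ 0.74  -0.039] [0.064 0.212] 18.1
scene clock 0.33 1451 [np.int64(278), np.int64(352), np.int64(177), np.int64(217)] [0.513 0.017] [0.205 0.15 ] 47.9
side rail 0.9 2921 [np.int64(293), np.int64(375), np.int64(181), np.int64(269)] [ 0.531 -0.057] [0.214 0.449] 21.1
  line [ 0.30007088 -0.9539169   0.55800974 -0.02801351] -72.53813
side stand 0.84 1338 [np.int64(411), np.int64(452), np.int64(185), np.int64(224)] [ 0.303 -0.182] [0.113 0.2  ] 6.4
side stand 0.7 1241 [np.int64(338), np.int64(382), np.int64(193), np.int64(226)] [ 0.47  -0.071] [0.112 0.166] 15.5
side stand 0.69 991 [np.int64(394), np.int64(432), np.int64(153), np.int64(184)] [ 0.417 -0.369] [0.124 0.213] 29.0
side clock 0.93 1353 [np.int64(251), np.int64(284), np.int64(179), np.int64(230)] [0.685 0.052] [0.088 0.267] 31.9
[[ 0.60999391 -0.24438043  0.024     ]
 [ 0.65146002 -0.2298049   0.024     ]]
```

```bash
python3 - <<'E'
import cv2
a=cv2.imread('pics/scene0.png')[150:310,220:400]
cv2.imwrite('pics/sc_crop.png',cv2.resize(a,None,fx=3.5,fy=3.5,interpolation=cv2.INTER_CUBIC))
E
```

```text
(no output)
```

View pics/sc_crop.png

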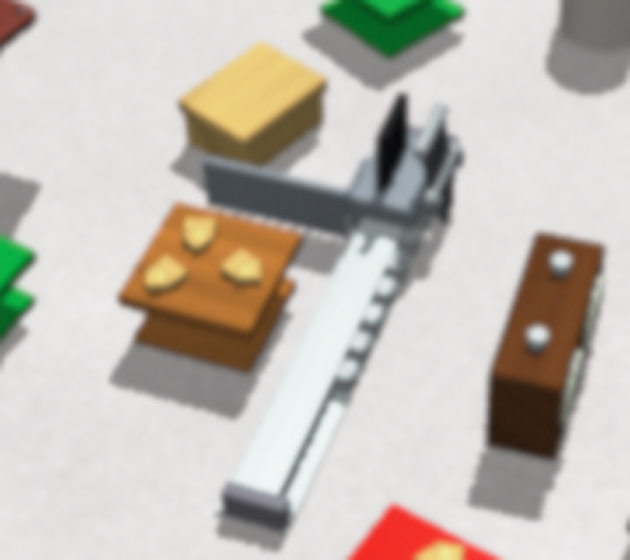

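The crop shows the stop with its black grip plate at crop (393,145) and the plate at (280,200). The stand top is at (215,270), ahead of the plate by a couple of notches. The rail runs at about -70° in the world.

Next I fly over with the wrist camera, turning by +88°.

```bash
python3 -m inch '[{"dp":[0.53,1,0.13],"delta_rot":[0,0,0.6]},{"dp":[0.53,1,0.13],"delta_rot":[0,0,0.6]},{"dp":[0.53,1,0.13],"delta_rot":[0,0,0.6]},{"dp":[0.53,1,0.13],"delta_rot":[0,0,0.6]},{"dp":[0.53,1,0.13],"delta_rot":[0,0,0.6]}]' 1 30
python3 -m inch '[{"dp":[0.53,1,0.13],"delta_rot":[0,0,0.6]},{"dp":[0.53,1,0.13],"delta_rot":[0,0,0.6]},{"dp":[0.53,1,0.13],"delta_rot":[0,0,0.6]},{"dp":[0.53,1,0.13],"delta_rot":[0,0,0.6]},{"dp":[0.53,1,0.13],"delta_rot":[0,0,0.6]}]'
python3 -m inch '[{"dp":[0.53,1,0.13],"delta_rot":[0,0,0.6]},{"dp":[0.53,1,0.13],"delta_rot":[0,0,0.6]},{"dp":[0.53,1,0.13],"delta_rot":[0,0,0.6]},{"dp":[0.53,1,0.13],"delta_rot":[0,0,0.6]},{"dp":[0.53,1,0.13],"delta_rot":[0,0,0.4]}]'
python3 -m inch '[{"dp":[0,0,0],"delta_rot":[0,0,0]},{"dp":[0,0,0],"delta_rot":[0,0,0]}]'
python3 - <<'E'
from h import *
im=imaging.get_image("wrist"); cv2.imwrite("pics/w1.png",im["frame"]); print(im["T"].round(3),im["fx"],im["D"])
for t in ["rail","fixed_grip","lever_bar","stop_face","stand","stand_edge"]:
    for r in imaging.recognise(t,im)[:2]: print(" ",t,np.round(r["xyz"],3),round(r["confidence"],2),proj(im,r["xyz"]).round())
E
```

```text
t: 2.58
tool_pos: [0.3383, -0.3792, 0.2489]
eef_rot: [[0.616, 0.787, 0.0], [0.787, -0.616, -0.0], [-0.0, 0.001, -1.0]]
ft_force: [0.6, 0.2, -0.6]
finger_gap: 0.087
finger_force: 0.0
t: 3.2
tool_pos: [0.4443, -0.1791, 0.275]
eef_rot: [[0.14, 0.99, 0.001], [0.99, -0.14, -0.0], [-0.0, 0.001, -1.0]]
ft_force: [0.2, -1.0, -0.3]
finger_gap: 0.0869
finger_force: 0.0
t: 3.82
tool_pos: [0.5503, 0.021, 0.3009]
eef_rot: [[-0.341, 0.94, 0.001], [0.94, 0.341, -0.0], [-0.0, 0.001, -1.0]]
ft_force: [-0.3, -0.8, 0.1]
finger_gap: 0.0873
finger_force: 0.0
t: 4.08
tool_pos: [0.5494, 0.0193, 0.3003]
eef_rot: [[-0.338, 0.941, -0.001], [0.941, 0.338, -0.0], [-0.0, -0.001, -1.0]]
ft_force: [-0.3, -0.5, 0.1]
finger_gap: 0.087
finger_force: 0.0
[[ 0.941 -0.327 -0.085  0.525]
 [ 0.338  0.91   0.239  0.085]
 [-0.001 -0.254  0.967  0.463]
 [ 0.     0.     0.     1.   ]] 343.12132204810234 [-0.06819051  0.          0.          0.          0.        ]
  rail [0.545 0.028 0.022] 0.57 [[315. 163.]]
  fixed_grip [0.527 0.077 0.047] 0.73 [[315. 121.]]
  lever_bar [0.555 0.096 0.105] 0.91 [[347. 114.]]
  stop_face [0.527 0.078 0.048] 0.64 [[315. 121.]]
  stand [ 0.266 -0.181  0.008] 0.68 [[ 86. 233.]]
  stand [ 0.479 -0.07   0.06 ] 0.66 [[238. 223.]]
  stand_edge [ 0.478 -0.069  0.054] 0.71 [[238. 221.]]
  stand_edge [ 0.271 -0.176  0.006] 0.44 [[ 90. 230.]]
```

View pics/w1.png

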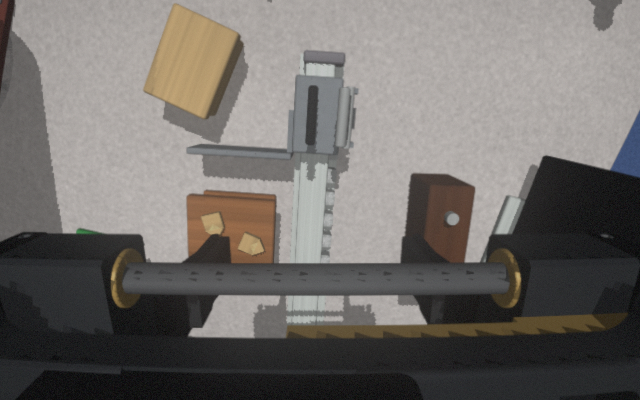

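The wrist view shows the black grip plate's top from (313,86) to (311,143) and the bar at (346,117). The stop plate lies along row 152 and the stand's edge along row 193. I'll enlarge it to measure.

```bash
python3 - <<'E'
import cv2
a=cv2.imread('pics/w1.png')[45:240,170:370]
cv2.imwrite('pics/w1c.png',cv2.resize(a,None,fx=3,fy=3,interpolation=cv2.INTER_CUBIC))
E
```

```text
(no output)
```

View pics/w1c.png

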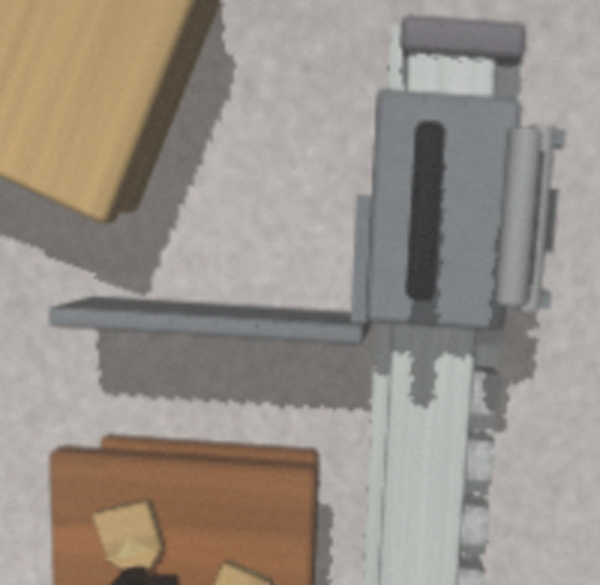

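```bash
python3 - <<'E'
from h import *
im=imaging.get_image("wrist")
f=lambda pts,z: atz(im,(np.array(pts,float)+.5)/3-.5+[170,45],z)
g=f([(430,123),(421,299)],.105); b=f([(522,128),(511,303)],.103); r=f([(385,545),(400,350)],.024); r2=f([(464,545),(474,350)],.024)
p=f([(50,325),(365,342)],.058); s=f([(50,450),(317,465)],.06)
a=lambda q:np.degrees(np.arctan2(*(q[1]-q[0])[[1,0]])).round(2)
for n,q in zip("grip bar plate stand".split(),(g,b,p,s)): print(n,q.round(4).tolist(),a(q),np.linalg.norm(q[1]-q[0]).round(4))
d=(g[1]-g[0]);d/=np.linalg.norm(d)
for ang in np.radians([a(g),a(p)-90+180 if 0 else a(p)-90 ,a(b)]):
    X=np.array([np.cos(ang),np.sin(ang),0]);Y=np.array([-X[1],X[0],0]);G=g.mean(0)
    print(np.degrees(ang),"face ahead of grip",(p-G)@X,"lat",(p-G)@Y,"bar",(b-G)@Y,(b-G)@X,"stand",(s-G)@X,(s-G)@Y)
    print(" gap",((s.mean(0)-p.mean(0))@X))
E
```

```text
grip [[0.5136, 0.11, 0.105], [0.5302, 0.0542, 0.105]] -73.47 0.0583
bar [[0.543, 0.1191, 0.103], [0.56, 0.0632, 0.103]] -73.05 0.0584
plate [[0.3956, -0.0083, 0.058], [0.5156, 0.0269, 0.058]] 16.34 0.1251
stand [[0.4089, -0.057, 0.06], [0.5133, -0.0264, 0.06]] 16.34 0.1088
-73.47 face ahead of grip [0.05070778 0.05112388] lat [-0.14673023 -0.02167853] bar [0.03079066 0.03121419] [-0.02941107  0.02895031] stand [0.10119206 0.10156111] [-0.14785712 -0.03905599]
 gap 0.050460756899864574
-73.66 face ahead of grip [0.05119407 0.05119549] lat [-0.14656127 -0.02150888] bar [0.03069296 0.03131002] [-0.02951301  0.02884664] stand [0.10168182 0.10169007] [-0.14752074 -0.03871898]
 gap 0.050491160753786804
-73.05 face ahead of grip [0.04963083 0.0509636 ] lat [-0.14709799 -0.0220527 ] bar [0.03100543 0.03100114] [-0.02918457  0.02917834] stand [0.1001055  0.10127209] [-0.14859491 -0.03979941]
 gap 0.05039157981639799
```

The sizes agree with the given ones: grip to bar 31 mm, face 51 mm ahead of the grip, plate 125 mm and stand 109 mm. The rail heading is -73.5° and the gap is 50 mm, so the target is one notch (+30 mm), leaving about 20 mm. Now I align and descend.

```bash
python3 -m inch '[{"dp":[-0.25,0.8,0],"delta_rot":[0,0,-0.33]},{"dp":[-0.25,0.83,-0.6],"delta_rot":[0,0,0]},{"dp":[0,0,-1],"delta_rot":[0,0,0]},{"dp":[0,0,-1],"delta_rot":[0,0,0]},{"dp":[0,0,0],"delta_rot":[0,0,0]}]' 1 30
python3 - <<'E'
from h import *
im=imaging.get_image("wrist"); cv2.imwrite("pics/w2.png",im["frame"])
for t in ["fixed_grip","lever_bar"]:
    for r in imaging.recognise(t,im)[:2]: print(" ",t,np.round(r["xyz"],3),round(r["confidence"],2))
E
```

```text
t: 5.1
tool_pos: [0.527, 0.0846, 0.1932]
eef_rot: [[-0.283, 0.959, -0.007], [0.959, 0.283, -0.0], [0.002, -0.007, -1.0]]
ft_force: [-0.2, 0.9, 0.3]
finger_gap: 0.0871
finger_force: 0.0
  fixed_grip [0.519 0.077 0.047] 0.63
  lever_bar [0.553 0.093 0.105] 0.9
```

View pics/w2.png

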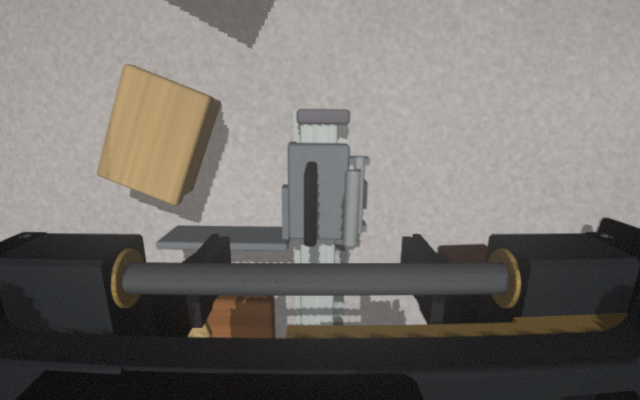

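The wrist view shows grip (311,204) and bar (353,204) aligned between the open fingers (tips at about columns 200 and 430), with rail and tool parallel. I'm going down.

```bash
python3 - <<'E'
from h import *
im=imaging.get_image("wrist")
print(atz(im,[(312,164),(310,244)],.105), status.get_obs()["tool_pos"])
E
python3 -m inch '[{"dp":[0,0,-1],"delta_rot":[0,0,0]},{"dp":[0,0,-1],"delta_rot":[0,0,0]},{"dp":[0,0,-0.95],"delta_rot":[0,0,0]},{"dp":[0,0,0],"delta_rot":[0,0,0]},{"dp":[0,0,0],"delta_rot":[0,0,0]}]'
```

```text
[[0.51835127 0.11607852 0.105     ]
 [0.53473778 0.05426286 0.105     ]] [0.53119264 0.08457221 0.19900434]
t: 5.92
tool_pos: [0.5316, 0.0847, 0.081]
eef_rot: [[-0.283, 0.959, 0.003], [0.959, 0.283, 0.0], [-0.001, 0.003, -1.0]]
ft_force: [-0.4, 0.4, 0.0]
finger_gap: 0.0874
finger_force: 0.0
```

```bash
python3 - <<'E'
from h import *
import pickle
im=imaging.get_image("wrist"); cv2.imwrite("pics/w3.png",im["frame"]); pickle.dump(im,open("w3.pkl","wb"))
print(status.get_obs()["tool_pos"])
E
```

```text
[0.53193579 0.08474425 0.08141262]
```

View pics/w3.png

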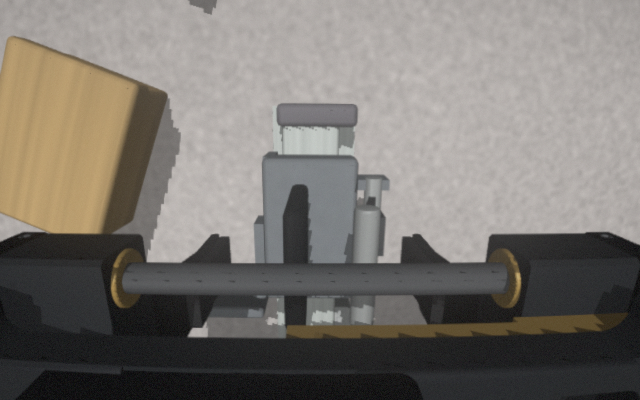

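```bash
python3 - <<'E'
from h import *
import pickle
im=pickle.load(open("w3.pkl","rb")); o=status.get_obs()
t=np.radians(-73.5);X=np.array([np.cos(t),np.sin(t),0]);Y=np.array([-X[1],X[0],0])
for n,uv,z in [("grip",(297,187),.105),("bar",(368,208),.102),("stopL",(265,156),.048),("stopR",(356,156),.048)]:
    d=atz(im,[uv],z)[0]-o["tool_pos"]; print(n,"X",(d@X).round(4),"Y",(d@Y).round(4))
E
```

```text
grip X -0.0411 Y -0.0087
bar X -0.0313 Y 0.0214
stopL X -0.0471 Y -0.0297
stopR X -0.047 Y 0.0221
```

The fingers straddle grip and bar: grip middle at -8.7 mm and bar at +21.4 mm from the TCP, as wanted. I lower by 4 mm and squeeze.

```bash
python3 -m inch '[{"dp":[-0.02,0,-0.1],"delta_rot":[0,0,0]},{"dp":[0,0,0],"delta_rot":[0,0,0]}]'
python3 -m inch '[{"dp":[0,0,0],"delta_rot":[0,0,0]},{"dp":[0,0,0],"delta_rot":[0,0,0]},{"dp":[0,0,0],"delta_rot":[0,0,0]},{"dp":[0,0,0],"delta_rot":[0,0,0]},{"dp":[0,0,0],"delta_rot":[0,0,0]}]' 0 30
```

```text
t: 6.22
tool_pos: [0.5293, 0.0848, 0.0753]
eef_rot: [[-0.283, 0.959, 0.001], [0.959, 0.283, 0.0], [-0.0, 0.001, -1.0]]
ft_force: [0.2, 0.8, -0.5]
finger_gap: 0.0863
finger_force: 0.0
t: 6.85
tool_pos: [0.5345, 0.0858, 0.0763]
eef_rot: [[-0.283, 0.959, 0.013], [0.959, 0.283, 0.002], [-0.001, 0.013, -1.0]]
ft_force: [17.5, 5.7, -7.2]
finger_gap: 0.0452
finger_force: 7.7
```

```bash
python3 -m inch '[{"dp":[0,0,0],"delta_rot":[0,0,0]},{"dp":[0,0,0],"delta_rot":[0,0,0]},{"dp":[0,0,0],"delta_rot":[0,0,0]}]'
```

```text
t: 7.22
tool_pos: [0.5322, 0.0849, 0.0768]
eef_rot: [[-0.283, 0.959, 0.007], [0.959, 0.283, 0.001], [-0.001, 0.007, -1.0]]
ft_force: [4.1, 0.7, 5.1]
finger_gap: 0.0302
finger_force: 28.9
```

```bash
python3 -m inch '[{"dp":[0,0,0],"delta_rot":[0,0,0]},{"dp":[0,0,0],"delta_rot":[0,0,0]},{"dp":[0,0,0],"delta_rot":[0,0,0]}]' 0 40
```

```text
t: 7.6
tool_pos: [0.532, 0.0849, 0.0767]
eef_rot: [[-0.283, 0.959, 0.007], [0.959, 0.283, 0.001], [-0.001, 0.007, -1.0]]
ft_force: [4.2, 0.5, 4.9]
finger_gap: 0.03
finger_force: 37.8
```

The grip is stable at full force, so the lever is at its stop. I test the slide with the first 10 mm.

```bash
python3 -m inch '[{"dp":[0.036,-0.12,0],"delta_rot":[0,0,0]},{"dp":[0.036,-0.12,0],"delta_rot":[0,0,0]},{"dp":[0,0,0],"delta_rot":[0,0,0]}]'
```

```text
t: 7.98
tool_pos: [0.5349, 0.0751, 0.0768]
eef_rot: [[-0.283, 0.959, 0.007], [0.959, 0.283, 0.0], [-0.002, 0.007, -1.0]]
ft_force: [3.6, -0.5, 5.9]
finger_gap: 0.0301
finger_force: 37.9
```

It slides freely, with no reaction along the rail. The remaining 20 mm follow.

```bash
python3 -m inch '[{"dp":[0.035,-0.12,0],"delta_rot":[0,0,0]},{"dp":[0.035,-0.12,0],"delta_rot":[0,0,0]},{"dp":[0.035,-0.12,0],"delta_rot":[0,0,0]},{"dp":[0.035,-0.12,0],"delta_rot":[0,0,0]},{"dp":[0,0,0],"delta_rot":[0,0,0]}]'
python3 -m inch '[{"dp":[0,0,0],"delta_rot":[0,0,0]}]'
python3 - <<'E'
from h import *
o=np.array(status.get_obs()["tool_pos"]); t=np.radians(-73.5);d=o-[.532,.0849,.0767];print("slid",d@[np.cos(t),np.sin(t),0],d@[-np.sin(t),np.cos(t),0])
E
```

```text
t: 8.6
tool_pos: [0.5404, 0.0558, 0.0767]
eef_rot: [[-0.283, 0.959, 0.006], [0.959, 0.283, 0.0], [-0.002, 0.006, -1.0]]
ft_force: [3.0, -0.4, 5.3]
finger_gap: 0.0297
finger_force: 38.0
t: 8.72
tool_pos: [0.5404, 0.0558, 0.0767]
eef_rot: [[-0.283, 0.959, 0.007], [0.959, 0.283, -0.0], [-0.002, 0.006, -1.0]]
ft_force: [4.0, -0.2, 5.7]
finger_gap: 0.0297
finger_force: 38.0
slid 0.03029900607189386 -0.00021298092615112602
```

The stop has slid 30.3 mm. I let go, then lift clear.

```bash
python3 -m inch '[{"dp":[0,0,0],"delta_rot":[0,0,0]},{"dp":[0,0,0],"delta_rot":[0,0,0]},{"dp":[0,0,0],"delta_rot":[0,0,0]},{"dp":[0,0,0],"delta_rot":[0,0,0]},{"dp":[0,0,0],"delta_rot":[0,0,0]}]' 1
python3 -m inch '[{"dp":[0,0,0],"delta_rot":[0,0,0]},{"dp":[0,0,0],"delta_rot":[0,0,0]},{"dp":[0,0,0.5],"delta_rot":[0,0,0]},{"dp":[0,0,1],"delta_rot":[0,0,0]},{"dp":[0,0,1],"delta_rot":[0,0,0]}]'
python3 -m inch '[{"dp":[0,0,1],"delta_rot":[0,0,0]},{"dp":[0,0,1],"delta_rot":[0,0,0]},{"dp":[-0.3,0.9,1],"delta_rot":[0,0,0]},{"dp":[0,0,0],"delta_rot":[0,0,0]},{"dp":[0,0,0],"delta_rot":[0,0,0]}]'
python3 -m inch '[{"dp":[0,0,0],"delta_rot":[0,0,0]},{"dp":[0,0,0],"delta_rot":[0,0,0]}]'
python3 - <<'E'
from h import *
import pickle
im=imaging.get_image("wrist"); pickle.dump(im,open("w4.pkl","wb"))
a=im["frame"][45:240,170:370]
cv2.imwrite('pics/w4c.png',cv2.resize(a,None,fx=3,fy=3,interpolation=cv2.INTER_CUBIC))
E
```

```text
t: 9.35
tool_pos: [0.536, 0.0559, 0.0735]
eef_rot: [[-0.283, 0.959, -0.003], [0.959, 0.283, -0.0], [0.001, -0.003, -1.0]]
ft_force: [0.2, 0.7, -0.4]
finger_gap: 0.0716
finger_force: 0.0
t: 9.98
tool_pos: [0.5367, 0.0559, 0.175]
eef_rot: [[-0.283, 0.959, -0.002], [0.959, 0.283, 0.0], [0.001, -0.002, -1.0]]
ft_force: [0.5, -0.5, 0.5]
finger_gap: 0.0871
finger_force: 0.0
t: 10.6
tool_pos: [0.525, 0.0919, 0.2938]
eef_rot: [[-0.284, 0.959, -0.001], [0.959, 0.284, -0.0], [-0.0, -0.001, -1.0]]
ft_force: [-1.1, -0.0, -0.6]
finger_gap: 0.0872
finger_force: 0.0
t: 10.85
tool_pos: [0.5249, 0.0914, 0.2931]
eef_rot: [[-0.283, 0.959, -0.003], [0.959, 0.283, -0.0], [0.001, -0.002, -1.0]]
ft_force: [0.7, -0.4, -0.3]
finger_gap: 0.087
finger_force: 0.0
```

View pics/w4c.png

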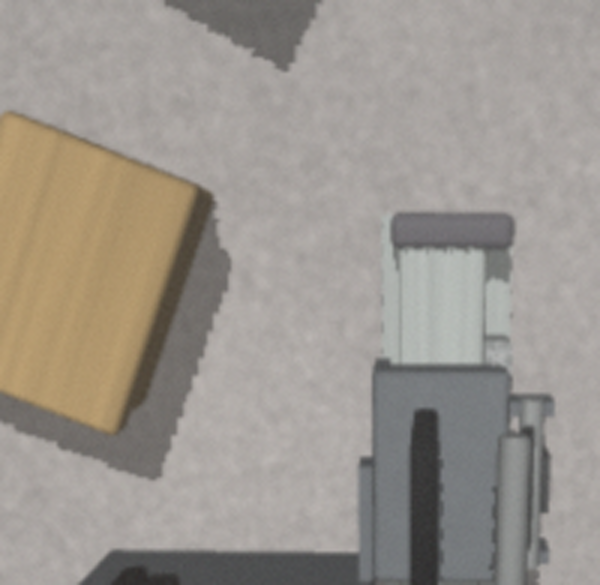

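The view shows the stop moved, with the grip line at crop x 425 and the bar at 515, but the stand is cut off. I compute the lever state, then move about 75 mm along the rail to see the gap.

```bash
python3 -m inch '[{"dp":[0.28,-0.95,0.1],"delta_rot":[0,0,0]},{"dp":[0.28,-0.95,0.1],"delta_rot":[0,0,0]},{"dp":[0.1,-0.3,0],"delta_rot":[0,0,0]},{"dp":[0,0,0],"delta_rot":[0,0,0]},{"dp":[0,0,0],"delta_rot":[0,0,0]}]'
python3 -m inch '[{"dp":[0,0,0],"delta_rot":[0,0,0]},{"dp":[0,0,0],"delta_rot":[0,0,0]}]'
python3 - <<'E'
from h import *
import pickle
t=np.radians(-73.5);X=np.array([np.cos(t),np.sin(t),0]);Y=np.array([-X[1],X[0],0])
im=pickle.load(open("w4.pkl","rb")); f=lambda q,z: atz(im,[(np.array(q,float)+.5)/3-.5+[170,45]],z)[0]
print("bar-grip Y",(f((515,437),.103)-f((425,437),.105))@Y, "grip rear",f((427,410),.105))
im=imaging.get_image("wrist"); pickle.dump(im,open("w5.pkl","wb"))
cv2.imwrite('pics/w5c.png',cv2.resize(im["frame"][45:240,170:370],None,fx=3,fy=3,interpolation=cv2.INTER_CUBIC))
E
```

```text
t: 11.52
tool_pos: [0.5514, 0.0048, 0.3022]
eef_rot: [[-0.284, 0.959, -0.001], [0.959, 0.284, 0.001], [0.001, -0.001, -1.0]]
ft_force: [0.0, 1.6, 0.0]
finger_gap: 0.0871
finger_force: 0.0
t: 11.78
tool_pos: [0.5516, 0.0047, 0.3026]
eef_rot: [[-0.284, 0.959, 0.0], [0.959, 0.284, 0.0], [0.0, 0.0, -1.0]]
ft_force: [-0.2, -0.4, -0.4]
finger_gap: 0.0872
finger_force: 0.0
bar-grip Y 0.03150710831062332 grip rear [0.51960564 0.09237394 0.105     ]
```

View pics/w5c.png

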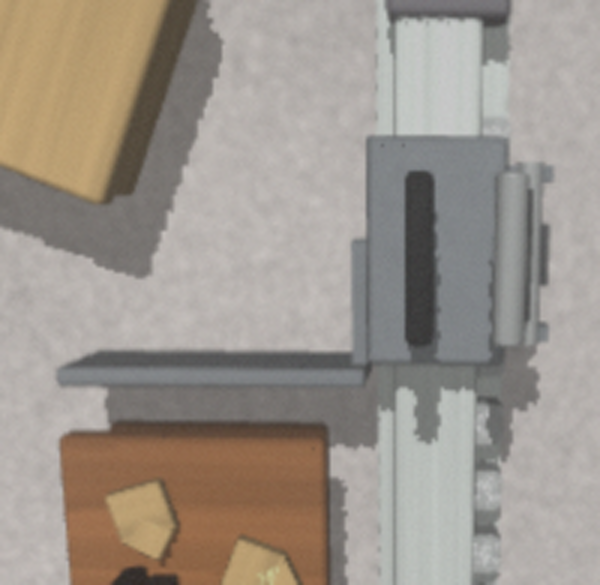

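The stop plate's front edge is at crop row 384 and the stand's top edge at row 434. Grip to bar is 31.5 mm, the same as at the start (squeezed it would be about 14 mm), so the lever is let go and latched.

```bash
python3 - <<'E'
from h import *
import pickle
t=np.radians(-73.5);X=np.array([np.cos(t),np.sin(t),0]);Y=np.array([-X[1],X[0],0])
im=pickle.load(open("w5.pkl","rb")); f=lambda q,z: atz(im,[(np.array(q,float)+.5)/3-.5+[170,45]],z)[0]
p=(f((60,384),.058)+f((362,384),.058))/2; s0=f((62,435),.06);s1=f((327,433),.06)
g=(f((420,172),.105)+f((419,345),.105))/2
print("gap",((s0+s1)/2-p)@X,"stand edge",s0,s1,"grip",g,"travel",(g-[.5219,.0821,.105])@X,"bar-grip",(f((511,260),.103)-f((419,260),.105))@Y)
E
```

```text
gap 0.02008959662487538 stand edge [ 0.40995343 -0.05632225  0.06      ] [ 0.51332217 -0.02498815  0.06      ] grip [0.52997607 0.05351754 0.105     ] travel 0.029699154660345006 bar-grip 0.03175021266657961
```

The gap is 20 mm, travel is 29.7 mm (one notch), the lever is closed, and the stand hasn't moved. I'm handing in.

```bash
python3 -c "
from workcell import order; print(order.hand_in())"
```

```text
the job is handed in; nothing more can be done
None
```

The job is handed in: the stop was slid one notch (about 30 mm) towards the stand and its latch let go into the notch, leaving a gap of about 20 mm; the stand did not move and nothing else was touched.

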